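# Load the tall plate from the rack into the bench vise

### The arm

A 6-joint arm with a two-finger parallel gripper is mounted at the origin on the work surface. World frame = base frame: x ahead of the robot, y to its left, z up, the work surface at z = 0. Lengths are in m, angles in rad, forces in N, time in s.
With the tool pointing down it reaches from about 0.275 to 0.775 m from the base axis. Payload 14.6 kg.
Tool frame: the origin (TCP) lies at the centre of the arm's flange, where the gripper is bolted on; the fingertips stand ahead of it and the grasp point (between the pads) lies 155 mm ahead of it (bot.tip_reach is the z of the fingertips in the tool frame, in m); z points along the fingers, y is the line along which they close (so a half turn about z gives the same grasp; the last joint's range is limited). The gripper opens to 85 mm and grips with 20 to 120 N. Pads are 22 mm wide; open, the fingers measure 114 mm over their backs; the gripper's body (76 mm by 85 mm) begins 54 mm behind the grasp point. The pads swing forward as they close: fully open they stand 13 mm farther back than shut.
Start: joints at [1.054, 0.263, -0.048, 1.259, 0, 1.415], TCP at [0.186, 0.491, 0.405] pointing down, gripper open.
Joint ranges: [-2.65, 2.65], [-0.89, 1.7], [-1.18, 1.37], [-2.13, 2.11], [-1.35, 1.29], [-3.14, 3.14]. Speed limits (rad/s): [1.89, 1.89, 2.57, 2.79, 3.14, 3.14].

### API

Orientations are given as a 3x3 rotation matrix whose columns are the frame's x, y, z axes.
In Python, from bench import bot gives the robot as it stands.
- The arm moves only by the tool jog_arm, called after "Request:" as name(argument=value, ...), one argument or row to a line, values as JSON. Schema: {"type":"object","properties":{"rows":{"type":"object","properties":{"increments":{"type":"array","items":{"type":"array","items":{"type":"number"},"minItems":5,"maxItems":5},"minItems":1,"maxItems":8}},"additionalProperties":false,"required":["increments"]},"only":{"type":"string"},"quiet":{"type":"boolean"},"lines":{"type":"string"}},"required":["rows"],"additionalProperties":false}. rows is an object whose key "increments" holds a list of rows, 1 to 8 of them, each of 5 numbers: dx, dy, dz in m, then a turn about the tool's z in rad, then the finger opening in m; each row is the pose to reach, as a shift and turn from the pose commanded when the call began, along the tool's axes at that moment; what a row does not reach only later rows make up. A row lasts 1/8 s, in which the tool goes at most 0.0625 m and 0.188 rad, less where a joint would pass 70% of its speed; a pose out of reach is approached as far as the arm can. The fingers move at their own pace and stop on an object; the grip force is fixed at half the most. Time passes only in rows, so rows that do not move let the fingers close. The tool returns the time, the measured TCP pose, the force, the opening and the grip force at its end. only (a regular expression) keeps the lines of the reply that match it, lines (a string "A,B") keeps lines A to B, and quiet returns only ok. Input that does not fit is refused with a message, and nothing moves.
- bot.sense(): the state, without advancing time (a new reading comes with each control period).
- bot.grab_frame(name): name is "scene" or "top" or "wrist"; returns a dict with "frame" (480x640x3 uint8, blue, green, red), "z_map" (480x640 float32, m along the optical axis (not along the pixel's ray), 0 where there is no reading), "fx", "fy", "cx", "cy" (pixels), "R" (3x3) and "t" (3): a world point X has camera coordinates R X + t. Camera axes: x right, y down, z forward; pixel columns grow to the right and rows downward; lengths in m; the calibration is good to about 2 mm. The wrist camera is an equidistant fisheye: a pixel r from the principal point sees the ray r / f radians off the axis. A picture is of the moment at which its call begins.
- bot.sign_off(): hands the job in; it is judged then, once.
The state is a dict: "time_s": time; "joint_pos": joint angles; "joint_vel": joint speeds; "joint_efforts": joint torques, N m; "tool_pos": TCP position; "orientation": TCP orientation; "ft_force": force on the tool from outside, world axes, zero at the start; "ft_torque": the same for the moment, N m; "grip_width": finger opening in m; "grasp_force": force on a finger pad.
Only numpy, scipy, OpenCV 4.12 (cv2) and the standard library are available. Lean on these libraries where they do the work, as an engineer would, in place of code of your own. Each camera call takes 0.05 s, during which the arm holds its last target. There are 200 camera calls.

### The job

Draw the tallest of the three bare aluminium plates up out of its slot in the wooden rack and stand it upright in the open bench vise, between the jaws and about centred along them, ready to be clamped. Lower it until it rests on the vise's slide before letting go of it; it may lean a little against a jaw. Leave the other two plates standing in the rack.

Things in the scene. Friction and masses are not known exactly. Their poses are not given: they have to be found in the camera images.
- tall_plate: The plate to move: bare aluminium, 8 mm thick (its x), 80 mm wide (its y), 130 mm tall (its z, up), about 0.2 kg; the tallest and narrowest of three loose plates standing on edge in a fixed wooden rack. Origin: centre of its lower edge, which stands on the slot's floor 14 mm above the table. Its slot is 30 mm deep, so its upper 100 mm is free.
- wide_plate: Plate to leave in the rack: 8 mm thick (x), 110 mm wide (y), 80 mm tall (z, up). Origin: centre of its lower edge. The rack is a wooden block 219 x 152 mm, 44 mm high, with four parallel slots 46 mm apart, each 11 mm wide, 122 mm long and 30 mm deep (floor 14 mm above the table); one is empty.
- short_plate: Plate to leave in the rack: 8 mm thick (x), 95 mm wide (y), 65 mm tall (z, up). Origin: centre of its lower edge.
- vise_bed (a point): In a fixed dark steel vise: middle of its slide's flat top, midway between the jaws, 75 mm above the table. x runs across the gap, y along the jaws, z up. Fixed jaws, 28 mm apart (x -14 to +14), 100 mm long, rise 50 mm above this point; gap open at top and ends; slide 66 mm wide in y. The jaws are its highest part; it reaches 160 mm to -x (screw, cross handle), 125 mm to +x.
Mind the look-alikes: they are no part of the job. Leave any green, purple or yellow look-alike of the tall_plate alone.

How it is judged:
By the outcome, as a careful person would: the job done as asked, in the order asked, and still so for the second after the job is handed in, with the robot touching nothing.
It also fails if it takes over 32 s, if anything falls off the work surface, if the arm or the gripper's body presses on something with over 40 N, if the wrist force passes 120 N, or if a joint passes its speed limit or range.

## Working session

There is one attempt and no reset: what is moved stays moved. The work goes in short steps, Python scripts to look and compute and a tool call to move; the robot and the scene stay as the last step left them, time stands still between calls to the robot, and variables do not carry over. Pictures are saved under pics/ and viewed, at most 10 in all, crops included, and the job is handed in when it is done.

```bash
mkdir -p pics
```

Run:
```python
from bench import bot
import cv2,numpy as np
for n in("scene","top"):
    f=bot.grab_frame(n); cv2.imwrite(f"pics/{n}0.png",f["frame"]); np.savez(f"{n}0.npz",**f)
    print(n,f["fx"],f["cx"],f["cy"],f["R"],f["t"])
s=bot.sense();print(s["time_s"],s["tool_pos"],s["orientation"],bot.tip_reach)
```

```text
scene 546.5081199160323 325.18456186985696 235.8603438151017 [[-0.54079144  0.84115249 -0.00266444]
 [ 0.49690882  0.31691225 -0.80786648]
 [-0.67869451 -0.43821126 -0.58935953]] [ 0.32159645 -0.13895713  1.33069486]
top 519.307814402423 324.3652654842499 241.18695414724965 [[-0.01601079 -0.99982877 -0.00927832]
 [-0.99398147  0.01692156 -0.10823357]
 [ 0.10837204  0.00748957 -0.99408219]] [-0.04111961  0.4908292   0.91382362]
0.1 [0.18579839 0.4909488  0.40429388] [[-9.35255867e-01  3.53972125e-01 -4.44633930e-04]
 [ 3.53972377e-01  9.35255549e-01 -7.83557044e-04]
 [ 1.38488998e-04 -8.90214452e-04 -9.99999594e-01]] 0.1734
```

View pics/scene0.png

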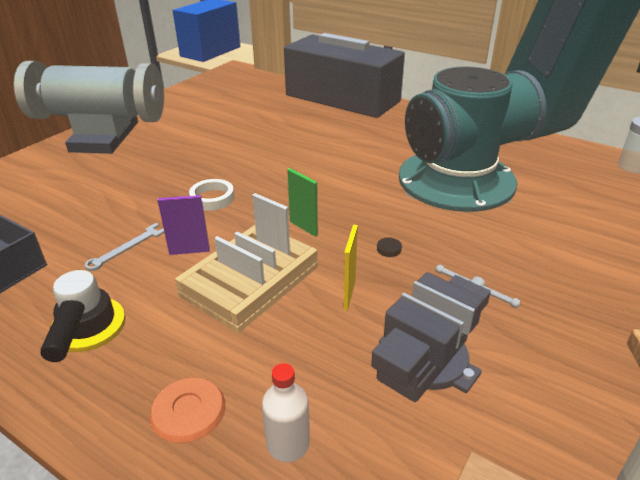

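View pics/top0.png

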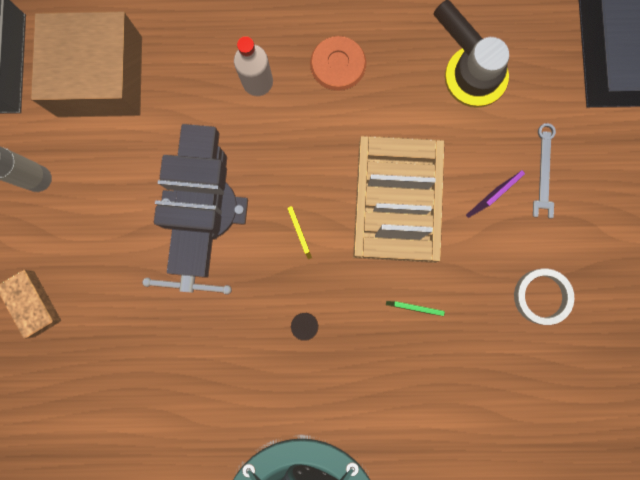

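The scene view shows the tall plate around (270,222), in the rack slot nearest the robot. In the top view its upper edge is at about row 229, columns 381-432. The vise jaws are at about rows 183 and 203, columns 155-220. Next I measure both from depth.

Create h.py:
```python
import numpy as np,cv2
def cloud(f):
    v,u=np.mgrid[0:480,0:640]; z=f["z_map"]
    c=np.stack([(u-f["cx"])/f["fx"]*z,(v-f["cy"])/f["fy"]*z,z],-1)
    w=(c-f["t"])@f["R"]; w[z<=0]=np.nan
    return w
def rect(p):
    (c,s,a)=cv2.minAreaRect((p[:,:2]*1000).astype(np.float32)); return np.round(c,1),np.round(s,1),round(a,2),len(p)
```

Run:
```python
from h import *
for n in("top","scene"):
    f=dict(np.load(n+"0.npz")); w=cloud(f); x,y,z=np.moveaxis(w,-1,0)
    print(n)
    h=f["frame"]; sat=cv2.cvtColor(h,cv2.COLOR_BGR2HSV)[...,1]
    u0,u1,v0,v1=(350,450,130,265) if n=="top" else (175,322,165,320)
    m=np.zeros(z.shape,bool); m[v0:v1,u0:u1]=1
    for lo,hi in((.134,.154),(.088,.1),(.075,.086),(.04,.048)):
        k=m&(z>lo)&(z<hi)&((sat<60)|(hi<.05)); p=w[k]
        if len(p)>5: print(lo,rect(p),p.mean(0).round(4))
    k=m&(z>.06)&(z<.155)&(sat<60)
    if n=="scene":
        k&=(np.mgrid[0:480,0:640][1]>252)&(np.mgrid[0:480,0:640][0]<235); p=w[k]; print("tallface",rect(p),p[:,2].max())
    u0,u1,v0,v1=(145,230,150,235) if n=="top" else (370,495,265,370)
    m[:]=0;m[v0:v1,u0:u1]=1
    k=m&(z>.118)&(z<.132); p=w[k]; print("jaws",rect(p),p[:,2].mean())
    lab=cv2.connectedComponentsWithStats(k.astype(np.uint8))
    for i in range(1,lab[0]):
        q=w[lab[1]==i]
        if len(q)>30: print(i,rect(q),q.mean(0).round(4),cv2.boxPoints(cv2.minAreaRect((q[:,:2]*1000).astype(np.float32))).round(0).tolist())
    k=m&(z>.07)&(z<.08); p=w[k]; print("slide",rect(p) if len(p) else 0)
f=dict(np.load("top0.npz")); 
c=np.hstack([cv2.resize(f["frame"][130:265,345:450],None,fx=3.8,fy=4.0),cv2.resize(f["frame"][130:265,140:235],None,fx=3.9,fy=4)])
print(c.shape);cv2.imwrite("pics/crop0.png",c)
```

```text
top
0.134 (array([ 495.5, -180.7]), array([80.1,  8.5]), 86.08, 301) [ 0.4952 -0.1798  0.1451]
0.088 (array([ 541.7, -181.7]), array([109. , 100.7]), 86.17, 396) [ 0.5775 -0.1837  0.0952]
0.075 (array([ 540.7, -179.7]), array([107.,  98.]), 85.82, 401) [ 0.5455 -0.1844  0.0808]
0.04 (array([ 564.6, -185.1]), array([152.5, 219.5]), 85.7, 6910) [ 0.5643 -0.1836  0.0457]
jaws (array([565.2, 173.8]), array([101. , 119.5]), 83.41, 3351) 0.1259262816578589
1 (array([598.8, 169.9]), array([101.,  52.]), 83.41, 1844) [0.5974 0.1689 0.126 ] [[567.0, 123.0], [619.0, 117.0], [630.0, 217.0], [579.0, 223.0]]
2 (array([525.9, 178.3]), array([100.6,  40.1]), 83.68, 1507) [0.5255 0.177  0.1259] [[500.0, 131.0], [540.0, 126.0], [551.0, 226.0], [512.0, 231.0]]
slide (array([575. , 167.4]), array([ 92.9, 152. ]), 86.85, 621)
scene
0.134 (array([ 498.6, -180.2]), array([80.5, 11.1]), 85.83, 241) [ 0.5004 -0.1795  0.1403]
0.088 (array([ 546.9, -221.4]), array([186.5,  99.5]), 88.75, 445) [ 0.5563 -0.1802  0.093 ]
0.075 (array([ 547.2, -182.7]), array([111.3,  99.2]), 87.91, 540) [ 0.5514 -0.1811  0.0796]
0.04 (array([ 519.6, -228.3]), array([250.6, 309.6]), 85.41, 4215) [ 0.591  -0.1759  0.0434]
tallface (array([ 499. , -180.7]), array([82.3, 11.9]), 85.89, 1162) 0.1458799763473338
jaws (array([568.8, 173.7]), array([100.9, 120.7]), 83.72, 3227) 0.1228676989536403
1 (array([530. , 178.6]), array([99.6, 42.4]), 83.74, 1249) [0.5321 0.1807 0.1229] [[503.0, 131.0], [546.0, 127.0], [556.0, 226.0], [514.0, 230.0]]
2 (array([601.5, 170.1]), array([101.3,  54.4]), 83.33, 1978) [0.6032 0.1729 0.1229] [[569.0, 123.0], [623.0, 117.0], [634.0, 217.0], [580.0, 224.0]]
slide (array([559.6, 178. ]), array([ 98.7, 257.4]), 80.86, 599)
(540, 769, 3)
```

View pics/crop0.png

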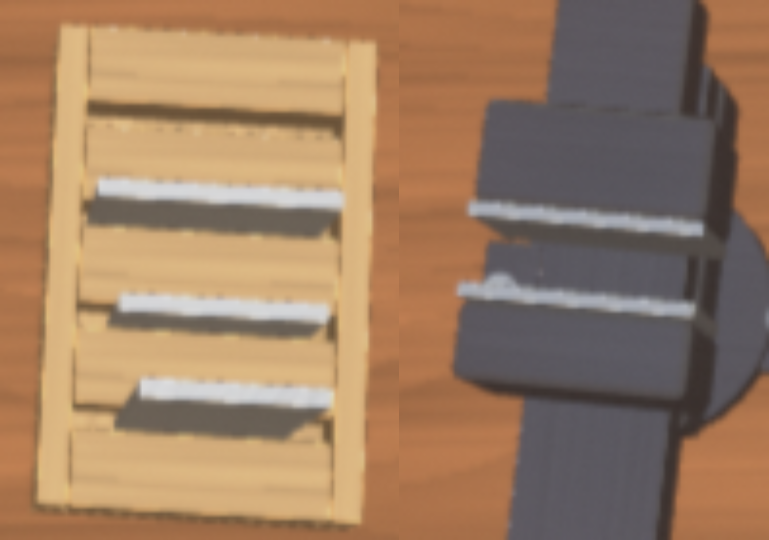

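The crop shows the plates edge-on on the left and the open jaws on the right. Two positions follow from the measurements:
- **Plate:** centre at about (0.497, -0.1805), normal at -4°.
- **Vise gap:** centre at about (0.561, 0.1745), normal at -6.4°.

Next I move to hover above the plate.

Create togo.py:
```python
import sys,numpy as np
from bench import bot
x,y,z,a=map(float,sys.argv[1:5]); s=bot.sense(); R=np.array(s["orientation"]); p=np.array(s["tool_pos"])
d=R.T@(np.array([x,y,z])-p); cur=np.degrees(np.arctan2(R[1,1],R[0,1])); t=-np.radians((a-cur+90)%180-90)
print("go",d.round(4),"turn",t.round(4),"| t",s["time_s"],"pos",p.round(4),"yaw",cur.round(2),"tilt",R[:2,2].round(4),"w",s["grip_width"],s["grasp_force"],"F",np.round(s["ft_force"],1),"q",np.round(s["joint_pos"],2))
```

```text
(no output)
```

Request:
jog_arm(
  rows={"increments": [[-0.529, -0.518, 0, 1.279, 0.085], [-0.529, -0.518, 0, 1.279, 0.085], [-0.529, -0.518, 0, 1.279, 0.085], [-0.529, -0.518, 0, 1.279, 0.085], [-0.529, -0.518, 0, 1.279, 0.085], [-0.529, -0.518, 0, 1.279, 0.085], [-0.529, -0.518, 0, 1.279, 0.085], [-0.529, -0.518, 0, 1.279, 0.085]]},
)

```text
time_s: 1.1
tool_pos: [0.396, 0.0363, 0.4047]
orientation: [[0.073, 0.997, 0.0], [0.997, -0.073, 0.0], [0.0, 0.0, -1.0]]
ft_force: [0.8, 0.6, 0.3]
grip_width: 0.0846
grasp_force: 0.0
```

```bash
python3 togo.py 0.497 -0.1805 0.404 -4.1
```

```text
go [-0.2089  0.1164  0.0007] turn -0.0011 | t 1.1 pos [0.396  0.0363 0.4047] yaw -4.16 tilt [0.0003 0.0001] w 0.084613643220168 0.0 F [0.8 0.6 0.3] q [-0.11  0.04 -0.32  1.21  0.    1.53]
```

Request:
jog_arm(
  rows={"increments": [[-0.205, 0.115, 0, 0, 0.085], [-0.205, 0.115, 0, 0, 0.085], [-0.205, 0.115, 0, 0, 0.085], [-0.205, 0.115, 0, 0, 0.085], [-0.205, 0.115, 0, 0, 0.085], [-0.205, 0.115, 0, 0, 0.085], [-0.205, 0.115, 0, 0, 0.085]]},
  quiet=true,
)

```text
ok
```

```bash
python3 togo.py 0.497 -0.1805 0.404 -4.1
```

Run:
```python
from bench import bot
import cv2,numpy as np
f=bot.grab_frame("wrist"); cv2.imwrite("pics/w1.png",f["frame"]); np.savez("w1.npz",**f)
```

```text
go [-0.0072  0.0017  0.0009] turn 0.0026 | t 1.975 pos [ 0.4958 -0.1732  0.4049] yaw -3.95 tilt [0.     0.0001] w 0.08480693349848202 0.0 F [-0.3 -0.5 -0.4] q [-0.49  0.26 -0.05  1.26  0.    1.15]
```

View pics/w1.png

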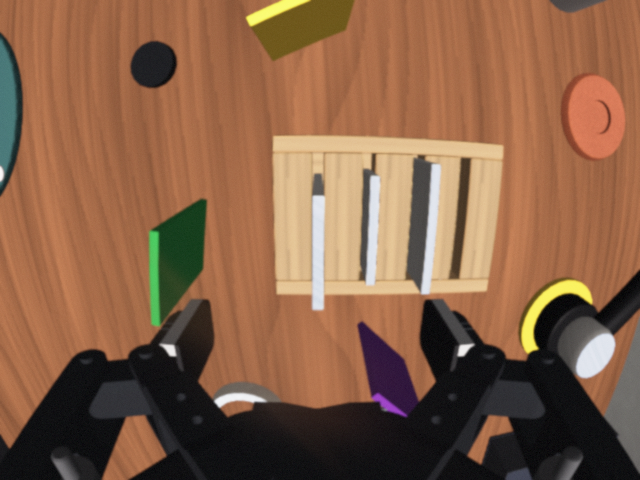

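The wrist view shows the tall plate's upper edge running from (319,193) to (318,308), midway between the fingers at about x=190 and x=445. I check that position with the fisheye model.

Run:
```python
import numpy as np
f=dict(np.load("w1.npz"))
for u,v in((312.5,193),(325,193),(311.5,308),(324.5,308)):
    dx,dy=(u-f["cx"])/f["fx"],(v-f["cy"])/f["fy"]; th=np.hypot(dx,dy)
    r=np.array([dx/th*np.sin(th),dy/th*np.sin(th),np.cos(th)]); d=f["R"].T@r; c=-f["R"].T@f["t"]
    print((c+d*(.144-c[2])/d[2]).round(4))
```

```text
[ 0.4957 -0.139   0.144 ]
[ 0.5035 -0.1395  0.144 ]
[ 0.4893 -0.2185  0.144 ]
[ 0.4982 -0.2191  0.144 ]
```

Request:
jog_arm(
  rows={"increments": [[-0.006, 0.001, 0, 0, 0.085], [-0.006, 0.001, 0.04, 0, 0.085], [-0.006, 0.001, 0.06, 0, 0.085], [-0.006, 0.001, 0.06, 0, 0.085]]},
  quiet=true,
)

```text
ok
```

```bash
python3 togo.py 0.4967 -0.180 0.267 -4.1
```

```text
go [0.     0.0005 0.0769] turn 0.0018 | t 2.525 pos [ 0.4963 -0.18    0.3439] yaw -4.0 tilt [-0.0019  0.001 ] w 0.08503933200957611 0.0 F [ 0.8 -0.4  0.4] q [-0.5   0.3  -0.17  1.11 -0.    1.14]
```

Request:
jog_arm(
  rows={"increments": [[0, 0, 0.05, 0, 0.085], [0, 0, 0.077, 0, 0.085], [0, 0, 0.077, 0, 0.085], [0, 0, 0.077, 0, 0.04], [0, 0, 0.077, 0, 0.005], [0, 0, 0.077, 0, 0.005], [0, 0, 0.077, 0, 0.005], [0, 0, 0.077, 0, 0.005]]},
)

```text
time_s: 3.52
tool_pos: [0.4966, -0.1802, 0.2681]
orientation: [[0.07, 0.998, 0.0], [0.998, -0.07, -0.0], [-0.0, 0.0, -1.0]]
ft_force: [-2.0, -0.1, 5.7]
grip_width: 0.0071
grasp_force: 58.9
```

Request:
jog_arm(
  rows={"increments": [[0, 0, 0, 0, 0.005], [0, 0, 0, 0, 0.005]]},
)

```text
time_s: 3.78
tool_pos: [0.4966, -0.1802, 0.2681]
orientation: [[0.07, 0.998, 0.0], [0.998, -0.07, -0.0], [-0.0, 0.0, -1.0]]
ft_force: [-2.2, 0.2, 5.3]
grip_width: 0.0076
grasp_force: 58.9
```

```bash
python3 togo.py 0.4967 -0.180 0.267 -4.1
```

```text
go [0.0002 0.0001 0.0011] turn 0.0015 | t 3.775 pos [ 0.4966 -0.1802  0.2681] yaw -4.01 tilt [ 0.0001 -0.0003] w 0.007580683043468893 58.87097239494324 F [-2.2  0.2  5.3] q [-0.5   0.35 -0.31  0.91 -0.    1.14]
```

Request:
jog_arm(
  rows={"increments": [[0, 0, -0.015, 0, 0.005], [0, 0, -0.03, 0, 0.005], [0, 0, -0.05, 0, 0.005], [0, 0, -0.08, 0, 0.005], [0, 0, -0.12, 0, 0.005], [0, 0, -0.16, 0, 0.005], [0, 0, -0.18, 0, 0.005], [0, 0, -0.18, 0, 0.005]]},
)

```text
time_s: 4.78
tool_pos: [0.4968, -0.1803, 0.4485]
orientation: [[0.07, 0.998, 0.002], [0.998, -0.07, -0.001], [-0.001, 0.002, -1.0]]
ft_force: [-0.6, 1.0, -2.5]
grip_width: 0.0077
grasp_force: 58.7
```

```bash
python3 togo.py 0.561 0.1745 0.448 -6.4
```

```text
go [3.584e-01 3.920e-02 3.000e-04] turn 0.0417 | t 4.775 pos [ 0.4968 -0.1803  0.4485] yaw -4.01 tilt [ 0.0017 -0.001 ] w 0.00770218986878053 58.6674302816391 F [-0.6  1.  -2.5] q [-0.5   0.26  0.07  1.37 -0.    1.14]
```

Request:
jog_arm(
  rows={"increments": [[0.04, 0.004, 0, 0.01, 0.005], [0.09, 0.01, 0, 0.02, 0.005], [0.14, 0.016, 0, 0.03, 0.005], [0.2, 0.022, 0, 0.042, 0.005], [0.26, 0.028, 0, 0.042, 0.005], [0.32, 0.035, 0, 0.042, 0.005], [0.35, 0.038, 0, 0.042, 0.005], [0.358, 0.039, 0, 0.042, 0.005]]},
  quiet=true,
)

```text
ok
```

Request:
jog_arm(
  rows={"increments": [[0, 0, 0, 0, 0.005], [0, 0, 0, 0, 0.005]]},
)

```text
time_s: 6.02
tool_pos: [0.5606, 0.1731, 0.4474]
orientation: [[0.113, 0.994, -0.0], [0.994, -0.113, -0.0], [-0.0, -0.0, -1.0]]
ft_force: [-0.1, -1.2, -2.1]
grip_width: 0.007
grasp_force: 58.6
```

```bash
python3 togo.py 0.561 0.1745 0.448 -6.4
```

Run:
```python
from bench import bot
from h import *
for n in("scene","top","wrist"):
    f=bot.grab_frame(n); np.savez(n+"2.npz",**f)
    if n!="wrist":
        w=cloud(f); p=w[(abs(w[...,0]-.561)<.03)&(abs(w[...,1]-.1745)<.048)&(w[...,2]>.15)&(w[...,2]<.27)]
        print(n,rect(p) if len(p)>5 else len(p), p[:,2].min() if len(p) else 0)
    cv2.imwrite("pics/%s2.png"%n,f["frame"])
a=cv2.imread("pics/scene2.png")[120:400,330:560];b=cv2.imread("pics/wrist2.png")
cv2.imwrite("pics/mix2.png",np.hstack([cv2.resize(a,(394,480)),cv2.resize(b[:,140:540],(400,480))]))
```

```text
go [ 0.0014  0.0002 -0.0006] turn -0.0014 | t 6.025 pos [0.5606 0.1731 0.4474] yaw -6.48 tilt [-0.0005 -0.0003] w 0.007022984963137475 58.584322929382324 F [-0.1 -1.2 -2.1] q [ 0.16  0.37  0.22  1.42 -0.    1.84]
scene (array([565.9, 171.9]), array([81. , 11.4]), 87.71, 2632) 0.19196513758951386
top (array([555.9, 168.1]), array([72.4,  7.9]), 89.56, 427) 0.19463202586934786
```

View pics/mix2.png

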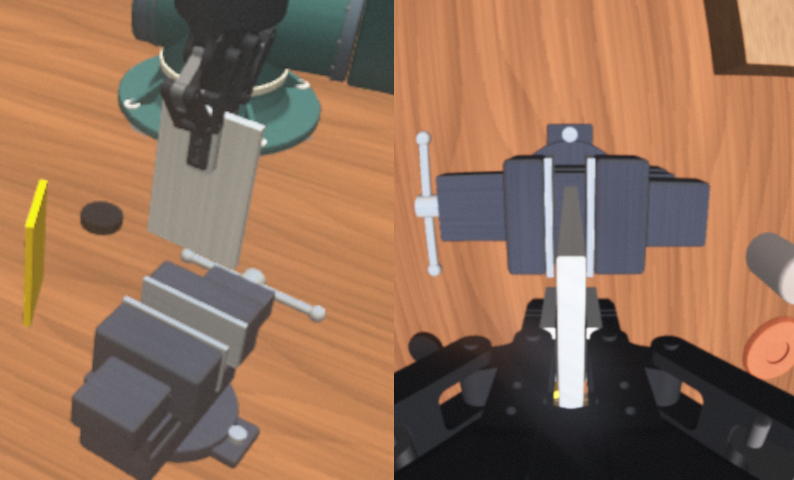

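The plate is held upright above the gap. In the wrist view the plate is centred at x≈571 and the gap at x≈570. I fit the plate's plane and its edges from the scene depth to check tilt and yaw.

Run:
```python
from h import *
f=dict(np.load("scene2.npz")); w=cloud(f)
k=(abs(w[...,0]-.565)<.02)&(abs(w[...,1]-.173)<.046)&(w[...,2]>.19)&(w[...,2]<.272)
p=w[k]
for _ in range(6):
    A=np.c_[p[:,1]-.173,p[:,2]-.23,np.ones(len(p))]; c=np.linalg.lstsq(A,p[:,0],rcond=None)[0]; r=p[:,0]-A@c; p=p[abs(r)<max(.0015,2*r.std())]
print("face yaw dx/dy",c[0],"lean dx/dz",c[1],"x at z .23",c[2],len(p),r.std(), "normal yaw",-np.degrees(np.arctan(c[0])))
for z in(.2,.215,.23,.245,.26):
    q=p[abs(p[:,2]-z)<.006]; print(z,np.percentile(q[:,1],[1,99]).round(4))
# bottom edge heights per y
for y in(.14,.155,.17,.185,.2):
    q=w[(abs(w[...,1]-y)<.006)&(abs(w[...,0]-.565)<.02)&(w[...,2]>.17)&(w[...,2]<.28)]; print(y,q[:,2].min().round(4))
```

```text
face yaw dx/dy 0.11396625287065183 lean dx/dz 0.001998082400847978 x at z .23 0.5658172252645155 2299 0.0007163686180331531 normal yaw -6.501733297916867
0.2 [0.1331 0.2104]
0.215 [0.1332 0.211 ]
0.23 [0.1326 0.2106]
0.245 [0.1331 0.2104]
0.26 [0.1327 0.211 ]
0.14 0.1929
0.155 0.1924
0.17 0.1933
0.185 0.1922
0.2 0.193
```

Request:
jog_arm(
  rows={"increments": [[0.002, 0, 0.02, 0, 0.005], [0.002, 0, 0.05, 0, 0.005], [0.002, 0, 0.07, 0, 0.005], [0.002, 0, 0.085, 0, 0.005], [0.002, 0, 0.1, 0, 0.005], [0.002, 0, 0.108, 0, 0.005], [0.002, 0, 0.108, 0, 0.005]]},
)

```text
time_s: 7.05
tool_pos: [0.5608, 0.1759, 0.3395]
orientation: [[0.112, 0.994, -0.001], [0.994, -0.112, -0.0], [-0.0, -0.001, -1.0]]
ft_force: [-0.1, 0.1, -1.9]
grip_width: 0.007
grasp_force: 58.6
```

```bash
python3 togo.py 0.561 0.1745 0.3295 -6.4
```

```text
go [-0.0013  0.0004  0.01  ] turn -0.0007 | t 7.05 pos [0.5608 0.1759 0.3395] yaw -6.44 tilt [-0.0005 -0.0001] w 0.006958265659187445 58.58177840709686 F [-0.1  0.1 -1.9] q [ 0.17  0.4  -0.03  1.15 -0.    1.85]
```

Request:
jog_arm(
  rows={"increments": [[0, 0, 0.003, 0, 0.005], [0, 0, 0.006, 0, 0.005], [0, 0, 0.008, 0, 0.005], [0, 0, 0.008, 0, 0.005]]},
)

```text
time_s: 7.55
tool_pos: [0.5608, 0.1762, 0.3316]
orientation: [[0.112, 0.994, -0.0], [0.994, -0.112, -0.0], [-0.0, -0.0, -1.0]]
ft_force: [0.2, 0.1, -0.5]
grip_width: 0.007
grasp_force: 58.6
```

Request:
jog_arm(
  rows={"increments": [[0, 0, 0.001, 0, 0.005], [0, 0, 0.002, 0, 0.005], [0, 0, 0.002, 0, 0.005]]},
)

```text
time_s: 7.92
tool_pos: [0.5608, 0.1762, 0.3296]
orientation: [[0.112, 0.994, -0.0], [0.994, -0.112, -0.0], [-0.0, -0.0, -1.0]]
ft_force: [0.2, -1.2, -2.3]
grip_width: 0.0074
grasp_force: 58.6
```

```bash
python3 togo.py 0.561 0.1745 0.3295 -6.4
```

```text
go [-0.0017  0.0004  0.0001] turn -0.0002 | t 7.925 pos [0.5608 0.1762 0.3296] yaw -6.41 tilt [-0.0001 -0.    ] w 0.007365814594634021 58.58120083808899 F [ 0.2 -1.2 -2.3] q [ 0.17  0.4  -0.05  1.12  0.    1.85]
```

Not in contact yet, so I continue down in small steps.

Request:
jog_arm(
  rows={"increments": [[0, 0, 0.001, 0, 0.005], [0, 0, 0.001, 0, 0.005]]},
  only="pos|force",
)

```text
tool_pos: [0.5609, 0.1762, 0.3291]
ft_force: [-0.7, -0.7, 3.9]
grasp_force: 59.5
```

Request:
jog_arm(
  rows={"increments": [[0, 0, 0.001, 0, 0.005], [0, 0, 0.001, 0, 0.005]]},
  only="pos|force",
)

```text
tool_pos: [0.5609, 0.1762, 0.329]
ft_force: [-3.7, -1.6, 16.1]
grasp_force: 61.4
```

Contact at 16 N. I ease off slightly and open the fingers.

Request:
jog_arm(
  rows={"increments": [[0, 0, -0.0008, 0, 0.005], [0, 0, -0.0008, 0, 0.005], [0, 0, -0.0008, 0, 0.012], [0, 0, -0.0008, 0, 0.02], [0, 0, -0.0008, 0, 0.035], [0, 0, -0.0008, 0, 0.05], [0, 0, -0.0008, 0, 0.05], [0, 0, -0.0008, 0, 0.05]]},
)

```text
time_s: 9.43
tool_pos: [0.5609, 0.1762, 0.3285]
orientation: [[0.112, 0.994, 0.0], [0.994, -0.112, -0.0], [-0.0, 0.0, -1.0]]
ft_force: [0.8, -0.2, 0.1]
grip_width: 0.0502
grasp_force: 0.0
```

Run:
```python
from bench import bot
from h import *
f=bot.grab_frame("scene");g=bot.grab_frame("wrist")
cv2.imwrite("pics/mix3.png",np.hstack([cv2.resize(f["frame"][120:400,330:560],(394,480)),g["frame"][:,140:540]]))
```

```text
(no output)
```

View pics/mix3.png

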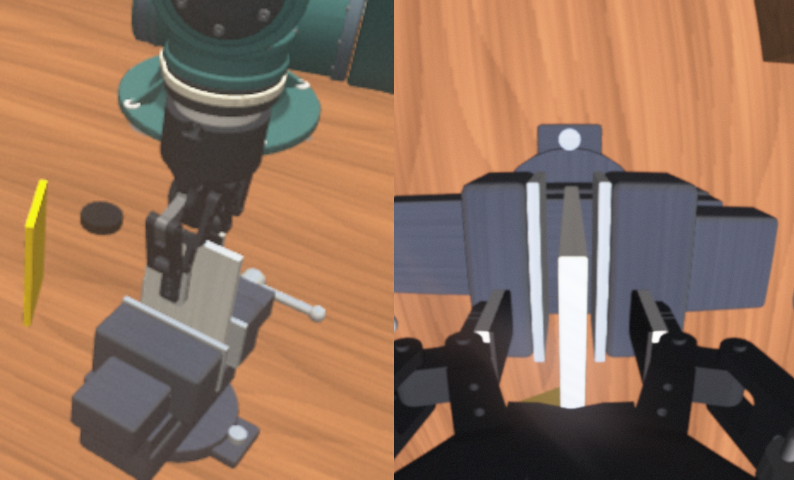

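The plate stands free and upright in the gap, with its top edge at x≈571 between jaws at x≈538 and x≈602, and the fingers are clear of it. I retreat straight up.

Request:
jog_arm(
  rows={"increments": [[0, 0, -0.02, 0, 0.05], [0, 0, -0.05, 0, 0.05], [0, 0, -0.09, 0, 0.05], [0, 0, -0.13, 0, 0.05], [0, 0, -0.16, 0, 0.05], [0, 0, -0.16, 0, 0.05]]},
  only="pos|force",
)

```text
tool_pos: [0.561, 0.1762, 0.4903]
ft_force: [1.0, 0.3, -0.9]
grasp_force: 0.0
```

Request:
jog_arm(
  rows={"increments": [[0, 0, 0, 0, 0.05], [0, 0, 0, 0, 0.05]]},
  only="pos",
)

```text
tool_pos: [0.5608, 0.1762, 0.4875]
```

Run:
```python
from bench import bot
from h import *
f=bot.grab_frame("scene"); w=cloud(f); cv2.imwrite("pics/s4.png",f["frame"])
p=w[(abs(w[...,0]-.565)<.02)&(abs(w[...,1]-.175)<.05)&(w[...,2]>.13)&(w[...,2]<.23)]
A=np.c_[p[:,1]-.175,p[:,2]-.17,np.ones(len(p))]; c=np.linalg.lstsq(A,p[:,0],rcond=None)[0]
print(c,p[:,2].max(),np.percentile(p[:,1],[1,99]))
```

```text
[ 0.10647621 -0.02041192  0.56605442] 0.20627959683675098 [0.1360499  0.21488734]
```

View pics/s4.png

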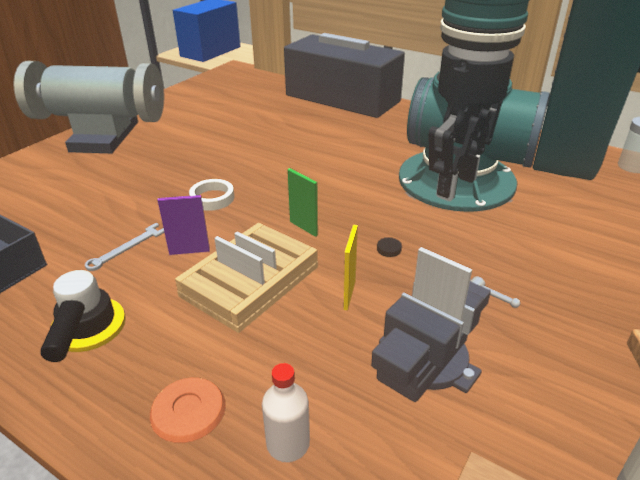

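The plate stands upright in the vise around (442,285), with its top at z≈0.206. The other two plates are still in the rack around (245,255), and the robot is clear of everything.

```bash
python3 -c "
from bench import bot
print(bot.sign_off())"
```

```text
the job is handed in; nothing more can be done
None
```

The tall plate is standing upright on the vise slide, about centred between the jaws and along them, with the other two plates still in the rack; the job was handed in at about 11 s of the 32 s allowed.

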